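Reset the ratcheted brake of a ribbon-spool stand to its third click

ROBOT

A 6-joint arm with a two-finger parallel gripper is mounted at the origin on the work surface. World frame = base frame: x ahead of the robot, y to its left, z up, the work surface at z = 0. Lengths are in m, angles in rad, forces in N, time in s.
With the tool pointing down it reaches from about 0.35 to 0.725 m from the base axis. Payload 4.3 kg.
Tool frame: the origin (TCP) lies midway between the tips of the shut fingers; the grasp point (between the pads) lies 19 mm behind it; z points along the fingers, y is the line along which they close (so a half turn about z gives the same grasp; the last joint's range is limited). The gripper opens to 85 mm and grips with 20 to 120 N. Pads are 22 mm wide; open, the fingers measure 114 mm over their backs; the gripper's body (76 mm by 85 mm) begins 54 mm behind the grasp point. The pads swing forward as they close: fully open they stand 13 mm farther back than shut.
Start: joints at [-1.453, 0.377, 0.081, 1.274, 0, 1.46], TCP at [0.13, -0.56, 0.231] pointing down, gripper open.
Joint ranges: [-2.72, 2.72], [-0.84, 1.66], [-1.02, 1.22], [-1.77, 2.12], [-1.37, 1.28], [-3.14, 3.14]. Speed limits (rad/s): [2.57, 2.57, 3.14, 3.14, 3.14, 3.14].

INTERFACE

Orientations are given as a unit quaternion [x, y, z, w].
In Python, from rig import get_state, camera, camera_model, finish_job gives the robot as it stands.
- The arm moves only by the tool step_arm, never from a script. Its argument "increments" is a list of rows, each an object with "offset": the shift along the world's x, y, z scaled (see below), a list of three; "roll": the turn about the world's z scaled (see below). A call has 1 to 12 rows; each row shifts and turns the commanded pose from where the row before left it; what a row does not reach is not made up. The controller multiplies each number of a shift by 20 mm and each number of a turn by 5 degrees. A row lasts 1/10 s, in which the tool goes at most 50 mm and 8.59 degrees, less where a joint would pass 70% of its speed; a pose out of reach is approached as far as the arm can. A call with a number of a shift or a turn outside -1 to 1 is refused whole. A call with a gripper value outside its range is refused whole. "fingers" is the opening, from -1 (shut) to 1 (fully open), so that 0 is half open, set as the call begins (left out, the last holds). The fingers move at their own pace and stop on an object; "newtons" is the grip in N (left out, the last holds). Time passes only in rows, so rows that do not move let the fingers close. It gives the time, the measured TCP pose, the force, the opening and the grip force at its end, in the units of the state.
- get_state(): the state, without advancing time (a new reading comes with each control period).
- camera(name): name is "scene" or "top"; returns (picture, depth): 384x512x3 uint8, blue, green, red; 384x512 float32, m along the optical axis (not along the pixel's ray), 0 where there is no reading.
- camera_model(name): a dict with "K" (3x3 intrinsics, pixels), "eye" and "rotation" of the camera in the world. Camera axes: x right, y up, looking along -z (the intrinsics and any distortion apply to the point x, -y, -z); pixel columns grow to the right and rows downward; lengths in m; the calibration is good to about 2 mm. A picture is of the moment at which its call begins. camera_model takes no time and is no camera call.
- finish_job(): hands the job in; it is judged then, once.
The state is a dict: "t": time; "qpos": joint angles; "joint_vel": joint speeds; "joint_efforts": joint torques, N m; "tcp_pos": TCP position; "eef_rot": TCP orientation; "force": force on the tool from outside, world axes, zero at the start; "torque": the same for the moment, N m; "opening": finger opening in m; "finger_force": force on a finger pad.
Only numpy, scipy, OpenCV 4.12 (cv2) and the standard library are available. Lean on these libraries where they do the work, as an engineer would, in place of code of your own. Each camera call takes 0.05 s, during which the arm holds its last target. There are 200 camera calls.

TASK

The spool brake on the ribbon stand is wound too tight. Press the orange knob straight down to free its pawl and, keeping it pressed, turn it back anticlockwise until its pointer bears gently against the red end stop; then let the knob rise fully and turn it clockwise one click at a time, pausing a good half second after each, up to the third click (pointer at the green mark), and let go. Never force the knob against the locked pawl, the end stop or the bottom of its stroke, and do not disturb the other things on the table.

Things in the scene. Friction and masses are not known exactly. Their poses are not given: they have to be found in the camera images.
- stand: Ribbon-spool stand fixed to the table: wooden foot 150 x 280 x 12 mm, white square housing 126 x 126 mm, its top 50 mm above the table; a ribbon spool, 92 mm across, 56 mm high, stands 130 mm along the stand's +y. Origin: on the upright knob axis at table level; z up. At turn = 0 the pointer looks along -120 degrees (anticlockwise from the stand's +x).
- knob: Knob with clear round skirt, 76 mm across. Origin: on its axis on the skirt's flat top, 80 mm above the table when up. On the skirt an orange grip bar: 50 mm along own x, 16 mm along own y, 32 mm high; grip it from above across the 16 mm, fingertips can push on the skirt. Own +x points to the pointer, an orange lug on the rim reaching 46 mm from the axis.
- turn (a joint): Turning of the knob, rad: 0 = pointer on the end stop (home), grows clockwise from above. Drag 0.06 N m; stays where left. With the knob up the pawl clicks in at 0.262 (first), 0.785 (second), 1.309 (third), 1.833 (fourth), then every 0.524; past a click it cannot go back below that value unless the pawl is freed. Starts between the fourth and sixth click.
- press (a joint): Sinking of the knob, m: 0 = up, grows downwards. A spring pushes it up: 5 N at the start of the stroke, about 11 N at 5 mm, 14 N at 7.5 mm, pawl included. The pawl is free from about 5 mm on, surely from 6 mm; the stroke ends at 7.5 mm on a pad. Let go, the knob springs up and the pawl drops back in.
- pawl: Dark steel spring pawl, an arm 35 mm long on the housing top on the stand's -y side of the knob; its upright 4 mm pin (top 68 mm above the table) rides on the wheel and is pushed outwards by the sinking knob's cone. Origin at its pivot, 35 mm along the stand's +x and 34 mm along -y from the axis, 50 mm above the table. Over 20 N from the wheel is forcing.
- end_stop: Red steel post 7 mm across, from 50 to 78 mm above the table, 42 mm from the knob axis beside the red tick: the pointer meets it at home. More than 20 N on it is forcing. Origin: centre of its foot.
- thrust_pad: Brass pad 30 x 30 x 3 mm under the knob's hub, bottom of the press stroke; more than 15 N on it is forcing. Origin: centre of its underside, 48 mm above the table.
- wood_slice: Loose round wood slice, 96 mm across, 14 mm thick; origin at its underside. Bystander.
- ribbon_roll: Loose roll with cardboard flanges, 68 mm across, 36 mm high; origin at its underside. Bystander.
- paper_cup: Loose black cup, 76 mm across the rim, 92 mm high; origin at its underside. Bystander.
- bauble_jar: Loose closed glass jar with steel cap, 64 mm across, 75 mm high; origin at its underside. Bystander.
- green_mark (a point): Wide green dial tick on the housing top, 54 mm from the knob axis: the middle of the third click's field, where the pointer must end (turn = 1.571). Black ticks mark the other clicks' fields, 30 degrees apart; the wide red tick marks home, 90 degrees anticlockwise of the green one.

How it is judged:
On the way, in this order (a step that is already met when the one before it is completed fails the run):
1. the knob is turned back home: pointer bearing on the end stop (more than 0.5 N) (value of joint turn below 0.06 rad and contact force between knob and end_stop above 0.5 N), for 0.1 s.
2. knob up (sunk less than 2.5 mm) and paused after the first click (value of joint turn between 0.24 and 0.765 rad and value of joint press below 0.0025 m and velocity of joint turn between -0.15 and 0.15 rad/s), for 0.25 s.
3. knob up and paused after the second click (value of joint turn between 0.765 and 1.29 rad and value of joint press below 0.0025 m and velocity of joint turn between -0.15 and 0.15 rad/s), for 0.25 s.
4. knob up and paused after the third click (value of joint turn between 1.29 and 1.825 rad and value of joint press below 0.0025 m and velocity of joint turn between -0.15 and 0.15 rad/s), for 0.25 s.
At the end, for the whole second after the job is handed in: The knob is up (sunk less than 1.5 mm), at rest and released, in the field of the third click: turn between 1.29 and 1.825 rad (value of joint turn between 1.29 and 1.825 rad and value of joint press below 0.0015 m and velocity of joint turn between -0.05 and 0.05 rad/s and not (contact force between the fingers and knob above 0.1 N)); the robot touches nothing.
It fails at once if the knob is forced back against the pawl (more than 20 N between them) (contact force between knob and pawl above 20 N).
It fails at once if the pointer is forced against the end stop (more than 20 N) (contact force between knob and end_stop above 20 N).
It fails at once if the knob is forced at the bottom of its stroke (more than 15 N on the pad) (contact force between knob and thrust_pad above 15 N).
It fails at once if a bystander is moved more than 25 mm (distance of any of wood_slice, ribbon_roll, paper_cup, bauble_jar from where it was at the start of the episode above 0.025 m).
It also fails if it takes over 69 s, if anything falls off the work surface, if the arm or the gripper's body presses on something with over 40 N, if the wrist force passes 120 N, or if a joint passes its speed limit or range.

## Working session

There is one attempt and no reset: what is moved stays moved. The work goes in short steps, Python scripts to look and compute and a tool call to move; the robot and the scene stay as the last step left them, time stands still between calls to the robot, and variables do not carry over. Pictures are saved under pics/ and viewed, at most 10 in all, crops included, and the job is handed in when it is done.

Besides the shell and the picture viewer there is one more tool, called after ">>>" in YAML: its name, and indented under it one key for each argument. step_arm: Moves the arm, as the interface text tells. Shifts and turns lie within -1 to 1; 1 stands for 20 mm of shift or 5 degrees of turn. Its arguments: {"type":"object","properties":{"increments":{"type":"array"},"fingers":{"type":"number"},"newtons":{"type":"number"}},"required":["increments"]}

```bash
mkdir -p pics; ls
python3 - <<'E'
from rig import *
import cv2,numpy as np
s=get_state();print(s)
for n in("scene","top"):
    p,d=camera(n);cv2.imwrite(f"pics/{n}0.png",p);np.save(f"{n}0.npy",d)
    m=camera_model(n);print(n,m)
a=cv2.imread("pics/scene0.png");b=cv2.imread("pics/top0.png")
E
```

```text
pics
{'t': 0.0, 'qpos': array([-1.45330340e+00,  3.78081681e-01,  7.96377608e-02,  1.27439047e+00,
        3.75946777e-05,  1.46049217e+00]), 'joint_vel': array([-0.00204509, -0.00017226,  0.00218476, -0.00028685, -0.00055817,
        0.00035018]), 'joint_efforts': array([ 2.16034190e-03, -4.63603485e+01,  2.69875789e+01,  2.06291489e-02,
        3.73911223e-05,  2.97770248e-05]), 'tcp_pos': array([ 0.12979229, -0.5594968 ,  0.23035483]), 'eef_rot': array([ 9.93520057e-01,  1.13652355e-01,  1.51344213e-05, -1.01909337e-03]), 'force': array([0.3841594 , 0.03711704, 0.34936885]), 'torque': array([-0.01424706,  0.00444294,  0.0061501 ]), 'finger_force': 0.0, 'opening': 0.08519022875904574}
scene {'K': array([[384.42950961,   0.        , 257.31039651],
       [  0.        , 384.42950961, 188.78791925],
       [  0.        ,   0.        ,   1.        ]]), 'eye': array([ 1.01978198, -0.42136173,  0.59350779]), 'rotation': array([0.41330206, 0.1655477 , 0.31716045, 0.83736767])}
top {'K': array([[394.41900596,   0.        , 250.25818495],
       [  0.        , 394.41900596, 196.13522652],
       [  0.        ,   0.        ,   1.        ]]), 'eye': array([0.47333917, 0.0570918 , 1.04572334]), 'rotation': array([ 0.03673885, -0.03869565, -0.70392364,  0.70826861])}
```

View pics/top0.png

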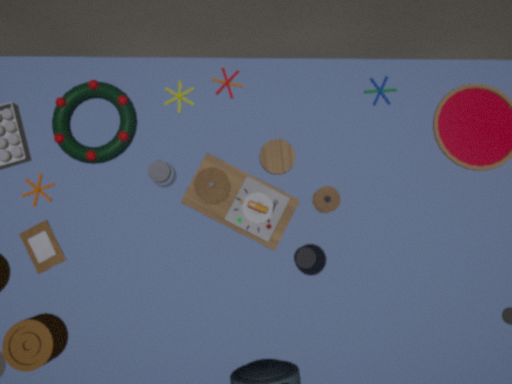

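View pics/scene0.png

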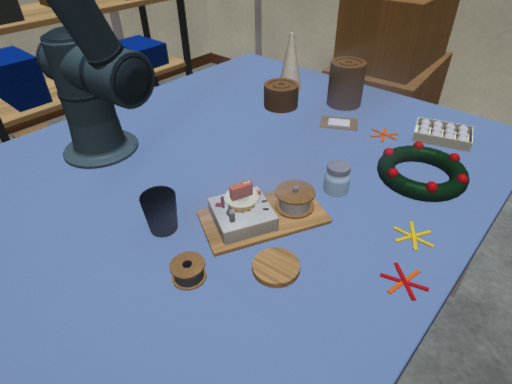

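The top view has the knob at about (258,207), the spool at (212,186), the cup at (311,259), the roll at (326,199), the wood slice at (277,156) and the jar at (162,173). The scene view confirms this layout.

```bash
cat > h.py <<'E'
from rig import *
import cv2,numpy as np
from scipy.spatial.transform import Rotation as R
def ray(n,uv,z):
    m=camera_model(n);K=m["K"];uv=np.atleast_2d(uv).astype(float)
    d=np.c_[(uv[:,0]-K[0,2])/K[0,0],-(uv[:,1]-K[1,2])/K[1,1],-np.ones(len(uv))]
    d=R.from_quat(m["rotation"]).apply(d);e=m["eye"]
    return e+d*((z-e[2])/d[:,2])[:,None]
def blobs(p,lo,hi,box):
    x0,y0,x1,y1=box;h=cv2.cvtColor(p[y0:y1,x0:x1],cv2.COLOR_BGR2HSV)
    m=cv2.inRange(h,lo,hi);n,l,s,c=cv2.connectedComponentsWithStats(m)
    return [(s[i,4],c[i]+[x0,y0],np.argwhere(l==i)[:,::-1]+[x0,y0]) for i in range(1,n) if s[i,4]>=3]
E
python3 - <<'E'
from h import *
p=cv2.imread("pics/top0.png");b=(180,140,310,255)
for name,lo,hi,z in(("orange",(8,150,130),(20,255,255),.1),("green",(45,80,60),(85,255,255),.05),("red",(170,120,60),(180,255,255),.05),("red0",(0,120,60),(6,255,255),.05),("white",(0,0,140),(180,70,255),.05)):
    for a,c,pts in blobs(p,lo,hi,b):
        w=ray("top",c,z)[0];P=ray("top",pts,z)[:,:2];r=cv2.minAreaRect(P.astype(np.float32)*1000)
        print(name,a,c.round(1),w.round(4),[np.round(x,1) for x in r])
for nm,uv,z in(("spool",(212,186),.06),("cup",(307,258),.092),("roll",(326,199),.036),("slice",(277,156),.014),("jar",(161,170),.075)): print(nm,ray("top",uv,z)[0].round(3))
c=cv2.resize(p[145:255,175:345],None,fx=4.5,fy=4.5,interpolation=cv2.INTER_CUBIC);cv2.imwrite("pics/c1.png",c)
E
```

```text
orange 38 [261.  207.8] [0.5467 0.0288 0.1   ] [array([546.6,  29.3]), array([25.4, 11.2]), np.float64(68.5)]
green 18 [239.1 219.7] [0.52   0.0824 0.05  ] [array([519.9,  82.1]), array([10.7,  8.9]), np.float64(45.4)]
red 7 [268.6 226. ] [0.5047 0.0081 0.05  ] [array([504.7,   8.3]), array([5.3, 5.4]), np.float64(45.1)]
white 8 [285.  178.5] [ 0.6258 -0.0337  0.05  ] [array([626.4, -32.9]), array([ 4.9, 13.2]), np.float64(75.9)]
white 3 [289. 177.] [ 0.6298 -0.044   0.05  ] [array([629.8, -44. ]), array([7.2, 0. ]), np.float64(44.7)]
white 4 [277.5 182.2] [ 0.6161 -0.0146  0.05  ] [array([616.7, -14.6]), array([2.5, 5.2]), np.float64(89.9)]
white 3 [281.3 180.7] [ 0.6202 -0.0244  0.05  ] [array([620.6, -24.8]), array([2.6, 2.6]), np.float64(0.4)]
white 490 [257.  207.6] [0.551  0.0374 0.05  ] [array([552.6,  38.7]), array([76.2, 73.4]), np.float64(0.0)]
white 10 [251.8 203.9] [0.5603 0.0506 0.05  ] [array([560.3,  50.6]), array([10.2,  4.5]), np.float64(63.7)]
white 3 [243. 242.] [0.4642 0.0722 0.05  ] [array([464.2,  72.2]), array([0., 5.]), np.float64(0.3)]
spool [0.604 0.151 0.06 ]
cup [ 0.428 -0.082  0.092]
roll [ 0.575 -0.14   0.036]
slice [ 0.692 -0.016  0.014]
jar [0.641 0.277 0.075]
```

View pics/c1.png

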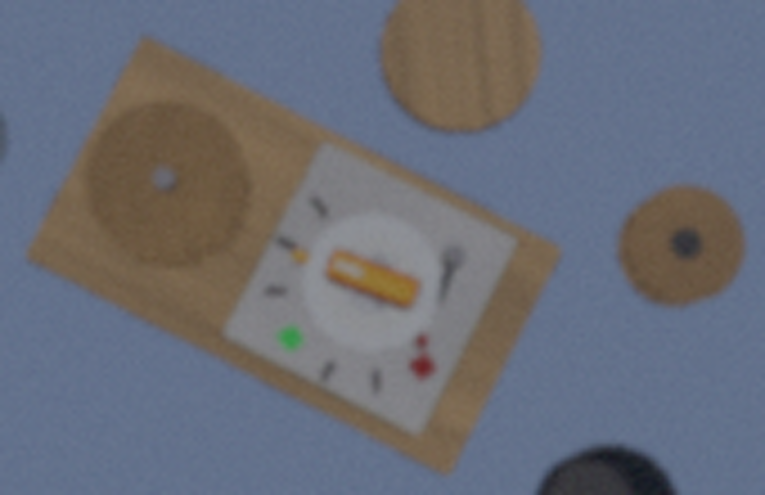

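The enlarged crop (4.5 times, offset 175,145) shows the grip bar from (328,263) to (417,293). The pointer lug is at (299,255) near the fifth field's tick, the green mark at (290,338), the red tick at (422,366) and the pawl at (450,265).

Run:
```python
from h import *
f=lambda x,y:(175+(x+.5)/4.5-.5,145+(y+.5)/4.5-.5)
q=lambda x,y,z:ray("top",f(x,y),z)[0][:2]
bar=q(372,278.5,.112);sk=q(371,281,.08);g=q(290,338,.05);r=q(422,366,.05);lug=q(298,255,.075)
hs=np.mean([q(*a,.05) for a in((325,143),(516,240),(420,436),(224,333))],0)
sp=q(165,177,.068);print("bar",bar,"skirt",sk,"housing",hs,"spool",sp)
# ticks -> yaw, axis
A=54e-3*np.exp(1j*np.radians([150,-120]));w=np.array([g@[1,1j],r@[1,1j]])
k=(w[1]-w[0])/(A[1]-A[0]);print("scale",abs(k),"yaw",np.degrees(np.angle(k)))
u=k/abs(k);print("axis",w.mean()-u*A.mean())
for c in(sk,hs,np.array(bar)):
  v=(lug-c)@[1,1j];a=np.degrees(np.angle(v));print("lug",abs(v),a,"turn",np.radians((-120+np.degrees(np.angle(u))-a)%360))
e=[q(*a,.112) for a in((417,293),(328,263))];d=(e[1]-e[0])@[1,1j];print("bar",abs(d),np.degrees(np.angle(d)))
v=(sp-sk)@[1,1j];print("spool",abs(v),np.degrees(np.angle(v))-90)
s=get_state();print(R.from_quat(s["eef_rot"]).as_matrix().round(3))
```

```text
bar [0.5487399 0.0379897] skirt [0.54995256 0.0378751 ] housing [0.54878673 0.03711412] spool [0.60814112 0.15235344]
scale 0.9895474674008667 yaw -26.610654943825775
axis (0.549806804396856+0.03785738453540344j)
lug 0.0425886535905849 70.14297552731114 turn 2.500120789807139
lug 0.04370842941766838 69.04436974892619 turn 2.5192950778213916
lug 0.042908990063373745 68.56782541532633 turn 2.5276123454744317
bar 0.04954164935968459 71.66706116572801
spool 0.12841806126227956 -26.943918854131866
[[ 0.974  0.226 -0.   ]
 [ 0.226 -0.974  0.002]
 [ 0.    -0.002 -1.   ]]
```

>>> step_arm:
  increments:
    - {"offset":[0.7,1,0],"roll":0.38}
    - {"offset":[0.7,1,0],"roll":0.38}
    - {"offset":[0.7,1,0],"roll":0.38}
    - {"offset":[0.7,1,0],"roll":0.38}
    - {"offset":[0.7,1,0],"roll":0.38}
    - {"offset":[0.7,1,0],"roll":0.38}
    - {"offset":[0.7,1,0],"roll":0.38}
    - {"offset":[0.7,1,0],"roll":0.38}
    - {"offset":[0.7,1,0],"roll":0.38}
    - {"offset":[0.7,1,0],"roll":0.38}
    - {"offset":[0.7,1,0],"roll":0.38}
    - {"offset":[0.7,1,0],"roll":0.38}
  fingers: 0.2
  newtons: 30

```text
t: 1.3
tcp_pos: [0.2981, -0.319, 0.231]
eef_rot: [0.951, 0.308, -0.0, -0.0]
force: [0.0, 0.3, 0.0]
opening: 0.0513
finger_force: 0.0
```

>>> step_arm:
  increments:
    - {"offset":[0.7,1,0],"roll":0.38}
    - {"offset":[0.7,1,0],"roll":0.38}
    - {"offset":[0.7,1,0],"roll":0.38}
    - {"offset":[0.7,1,0],"roll":0.38}
    - {"offset":[0.7,1,0],"roll":0.38}
    - {"offset":[0.7,1,0],"roll":0.38}
    - {"offset":[0.7,1,0],"roll":0.38}
    - {"offset":[0.7,1,0],"roll":0.38}
    - {"offset":[0.7,1,0],"roll":0.38}
    - {"offset":[0.7,1,0],"roll":0.38}
    - {"offset":[0.7,1,0],"roll":0.38}
    - {"offset":[0.7,1,0],"roll":0.38}

```text
t: 2.5
tcp_pos: [0.466, -0.0791, 0.2309]
eef_rot: [0.871, 0.49, -0.0, -0.0]
force: [-0.1, 0.0, -0.2]
opening: 0.0514
finger_force: 0.0
```

>>> step_arm:
  increments:
    - {"offset":[0.7,1,0],"roll":0.38}
    - {"offset":[0.7,1,0],"roll":0.38}
    - {"offset":[0.7,1,0],"roll":0.38}
    - {"offset":[0.7,1,0],"roll":0.38}
    - {"offset":[0.7,1,0],"roll":0.38}
    - {"offset":[0.7,0.8,0],"roll":0.38}
    - {"offset":[0,0,0],"roll":0}
    - {"offset":[0,0,0],"roll":0}

```text
t: 3.3
tcp_pos: [0.5494, 0.0358, 0.2308]
eef_rot: [0.819, 0.574, -0.001, -0.0]
force: [-0.4, -0.9, -0.0]
opening: 0.0509
finger_force: 0.0
```

```bash
cat > st.py <<'E'
from h import *
s=get_state();M=R.from_quat(s["eef_rot"]).as_matrix()
print("t",round(s["t"],2),"tcp",s["tcp_pos"].round(4),"yaw_y",np.degrees(np.arctan2(M[1,1],M[0,1])).round(2),"tilt",M[:,2].round(3),"F",s["force"].round(2),"T",s["torque"].round(3),"op",round(s["opening"],4),"ff",round(s["finger_force"],1),"q1,5,6",s["qpos"].round(3)[[0,4,5]])
E
python3 st.py; python3 -c "
from h import *
p,d=camera('scene');cv2.imwrite('pics/s1.png',cv2.resize(p[100:290,150:390],None,fx=3,fy=3,interpolation=2))"
```

```text
t 3.3 tcp [0.5494 0.0358 0.2308] yaw_y -19.94 tilt [-0.001 -0.    -1.   ] F [-0.44 -0.9  -0.05] T [ 0.009 -0.004  0.017] op 0.0509 ff 0.0 q1,5,6 [-5.000e-02 -1.000e-03  1.869e+00]
```

View pics/s1.png

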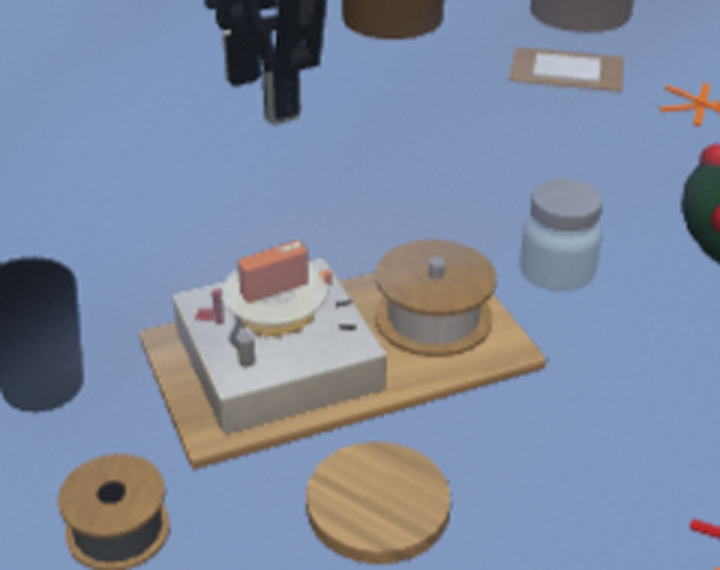

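The gripper hangs over the stand. The bar's top centre is at about crop (273,252), that is scene pixel (241,184), and everything nearby is clear. I cross-check the axis with this second view.

```bash
python3 -c "
from h import *
print(ray('scene',(150+273/3,100+252/3),.112))
print(ray('scene',(150+280/3,100+284/3),.08), ray('scene',(150+437/3,100+268/3),.07))"
```

```text
[[0.55215151 0.03702918 0.112     ]]
[[0.55198097 0.04263922 0.08      ]] [[0.6185302  0.14271458 0.07      ]]
```

>>> step_arm:
  increments:
    - {"offset":[0,0.1,-0.8]}
    - {"offset":[0,0,-0.8]}
    - {"offset":[0,0,-0.8]}
    - {"offset":[0,0,-0.8]}
    - {"offset":[0,0,-0.8]}
    - {"offset":[0,0,-0.8]}
    - {"offset":[0,0,0]}

```text
schema error: expected keys offset, roll
```

>>> step_arm:
  increments:
    - {"offset":[0,0.1,-0.8],"roll":0}
    - {"offset":[0,0,-0.8],"roll":0}
    - {"offset":[0,0,-0.8],"roll":0}
    - {"offset":[0,0,-0.8],"roll":0}
    - {"offset":[0,0,-0.8],"roll":0}
    - {"offset":[0,0,-0.8],"roll":0}
    - {"offset":[0,0,-0.8],"roll":0}
    - {"offset":[0,0,0],"roll":0}

```text
t: 4.15
tcp_pos: [0.5472, 0.0369, 0.1173]
eef_rot: [0.819, 0.573, -0.002, -0.001]
force: [-0.6, 0.3, 0.5]
opening: 0.0512
finger_force: 0.0
```

```bash
python3 st.py; python3 -c "
from h import *
p,d=camera('scene');cv2.imwrite('pics/s2.png',cv2.resize(p[120:230,180:300],None,fx=5,fy=5,interpolation=2))"
```

```text
t 4.15 tcp [0.5472 0.0369 0.1173] yaw_y -20.05 tilt [-0.005 -0.    -1.   ] F [-0.62  0.33  0.49] T [ 0.018  0.035 -0.004] op 0.0512 ff 0.0 q1,5,6 [-0.048 -0.     1.873]
```

View pics/s2.png

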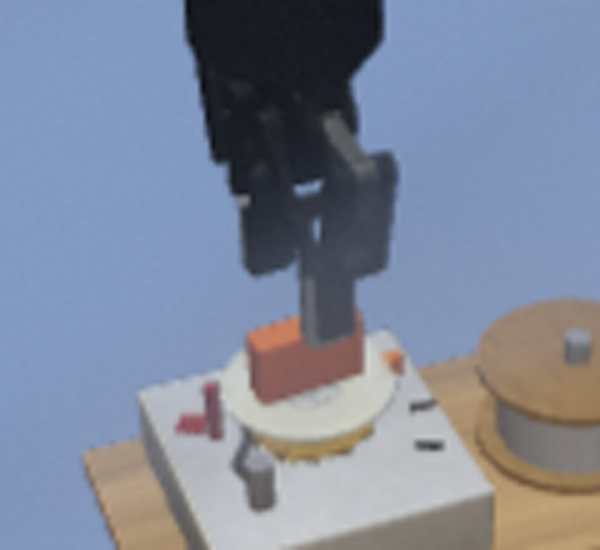

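>>> step_arm:
  increments:
    - {"offset":[0,0,-0.4],"roll":0}
    - {"offset":[0,0,-0.4],"roll":0}
    - {"offset":[0,0,-0.4],"roll":0}
    - {"offset":[0,0,-0.3],"roll":0}
    - {"offset":[0,0,0],"roll":0}
    - {"offset":[0,0,0],"roll":0}
    - {"offset":[0,0,0],"roll":0}

```text
t: 4.9
tcp_pos: [0.5501, 0.0379, 0.0896]
eef_rot: [0.819, 0.574, 0.0, 0.0]
force: [0.5, -0.4, 0.1]
opening: 0.051
finger_force: 0.0
```

```bash
python3 st.py
```

```text
t 4.9 tcp [0.5501 0.0379 0.0896] yaw_y -19.94 tilt [ 0.001 -0.    -1.   ] F [ 0.46 -0.41  0.06] T [-0.03   0.025 -0.011] op 0.051 ff 0.0 q1,5,6 [-0.046 -0.     1.873]
```

>>> step_arm:
  increments:
    - {"offset":[0,0,-0.25],"roll":0}
    - {"offset":[0,0,0],"roll":0}
    - {"offset":[0,0,0],"roll":0}

```text
t: 5.2
tcp_pos: [0.5497, 0.0378, 0.0842]
eef_rot: [0.819, 0.574, -0.0, -0.0]
force: [-0.6, 0.1, -0.6]
opening: 0.0515
finger_force: 0.0
```

>>> step_arm:
  increments:
    - {"offset":[0,0,0],"roll":0}
    - {"offset":[0,0,0],"roll":0}
    - {"offset":[0,0,0],"roll":0}
    - {"offset":[0,0,0],"roll":0}
    - {"offset":[0,0,0],"roll":0}
    - {"offset":[0,0,0],"roll":0}
  fingers: -1
  newtons: 50

```text
t: 5.8
tcp_pos: [0.5503, 0.0377, 0.0846]
eef_rot: [0.819, 0.574, 0.0, 0.0]
force: [1.2, -1.1, 1.2]
opening: 0.0152
finger_force: 52.8
```

```bash
python3 st.py
```

```text
t 5.8 tcp [0.5503 0.0377 0.0846] yaw_y -19.95 tilt [ 0.001 -0.    -1.   ] F [ 1.19 -1.12  1.18] T [-0.103 -0.112  0.013] op 0.0152 ff 52.8 q1,5,6 [-0.046 -0.     1.873]
```

>>> step_arm:
  increments:
    - {"offset":[0,0,-0.1],"roll":0}
    - {"offset":[0,0,-0.1],"roll":0}
    - {"offset":[0,0,0],"roll":0}
    - {"offset":[0,0,0],"roll":0}
    - {"offset":[0,0,0],"roll":0}

```text
t: 6.3
tcp_pos: [0.5504, 0.0377, 0.0815]
eef_rot: [0.819, 0.574, 0.001, 0.001]
force: [-1.2, -2.1, 8.8]
opening: 0.0149
finger_force: 53.9
```

>>> step_arm:
  increments:
    - {"offset":[0,0,-0.1],"roll":0}
    - {"offset":[0,0,0],"roll":0}
    - {"offset":[0,0,0],"roll":0}
    - {"offset":[0,0,0],"roll":0}

```text
t: 6.7
tcp_pos: [0.5504, 0.0377, 0.0798]
eef_rot: [0.819, 0.574, 0.001, 0.001]
force: [-1.0, -0.8, 10.3]
opening: 0.0151
finger_force: 54.1
```

```bash
python3 st.py
```

```text
t 6.7 tcp [0.5504 0.0377 0.0798] yaw_y -19.95 tilt [ 0.002 -0.    -1.   ] F [-1.01 -0.79 10.31] T [-0.145  0.484 -0.101] op 0.0151 ff 54.1 q1,5,6 [-0.046 -0.     1.873]
```

>>> step_arm:
  increments:
    - {"offset":[0,0,-0.1],"roll":0}
    - {"offset":[0,0,0],"roll":0}
    - {"offset":[0,0,0],"roll":0}
    - {"offset":[0,0,0],"roll":0}

```text
t: 7.1
tcp_pos: [0.5504, 0.0377, 0.078]
eef_rot: [0.819, 0.574, 0.001, 0.001]
force: [-1.9, -0.5, 12.5]
opening: 0.0154
finger_force: 54.4
```

```bash
python3 st.py
```

```text
t 7.1 tcp [0.5504 0.0377 0.078 ] yaw_y -19.95 tilt [ 0.002 -0.    -1.   ] F [-1.87 -0.53 12.51] T [-0.101  0.715 -0.046] op 0.0154 ff 54.4 q1,5,6 [-0.046 -0.     1.873]
```

>>> step_arm:
  increments:
    - {"offset":[0,0,0],"roll":0.4}
    - {"offset":[0,0,0],"roll":0.4}
    - {"offset":[0,0,0],"roll":0.4}
    - {"offset":[0,0,0],"roll":0}
    - {"offset":[0,0,0],"roll":0}

```text
t: 7.6
tcp_pos: [0.5504, 0.0377, 0.0781]
eef_rot: [0.788, 0.616, 0.001, 0.001]
force: [-2.9, -1.1, 11.8]
opening: 0.0151
finger_force: 54.4
```

```bash
python3 st.py
```

```text
t 7.6 tcp [0.5504 0.0377 0.0781] yaw_y -13.93 tilt [ 0.002 -0.    -1.   ] F [-2.86 -1.09 11.84] T [-0.157  0.708  0.081] op 0.0151 ff 54.4 q1,5,6 [-0.046 -0.     1.768]
```

>>> step_arm:
  increments:
    - {"offset":[0,0,0],"roll":0.3}
    - {"offset":[0,0,0],"roll":0.3}
    - {"offset":[0,0,0],"roll":0.3}
    - {"offset":[0,0,0],"roll":0}
    - {"offset":[0,0,0],"roll":0}

```text
t: 8.1
tcp_pos: [0.5503, 0.0377, 0.0781]
eef_rot: [0.763, 0.647, 0.001, 0.001]
force: [-2.9, -0.6, 12.5]
opening: 0.0144
finger_force: 54.4
```

```bash
python3 st.py
```

```text
t 8.1 tcp [0.5503 0.0377 0.0781] yaw_y -9.44 tilt [ 0.002 -0.    -1.   ] F [-2.85 -0.63 12.47] T [-0.187  0.679  0.067] op 0.0144 ff 54.4 q1,5,6 [-0.046 -0.     1.689]
```

>>> step_arm:
  increments:
    - {"offset":[0,0,0],"roll":0.4}
    - {"offset":[0,0,0],"roll":0.4}
    - {"offset":[0,0,0],"roll":0.4}
    - {"offset":[0,0,0],"roll":0.4}
    - {"offset":[0,0,0],"roll":0}

```text
t: 8.6
tcp_pos: [0.5502, 0.0377, 0.078]
eef_rot: [0.716, 0.698, 0.0, 0.001]
force: [-2.5, -0.7, 13.3]
opening: 0.0153
finger_force: 54.5
```

```bash
python3 st.py;python3 -c "
from h import *
p,d=camera('scene');cv2.imwrite('pics/s3.png',cv2.resize(p[120:230,180:300],None,fx=5,fy=5,interpolation=2))"
```

```text
t 8.6 tcp [0.5502 0.0377 0.078 ] yaw_y -1.4 tilt [ 0.002 -0.    -1.   ] F [-2.55 -0.66 13.35] T [-0.193  0.783  0.016] op 0.0153 ff 54.5 q1,5,6 [-0.046 -0.     1.549]
```

View pics/s3.png

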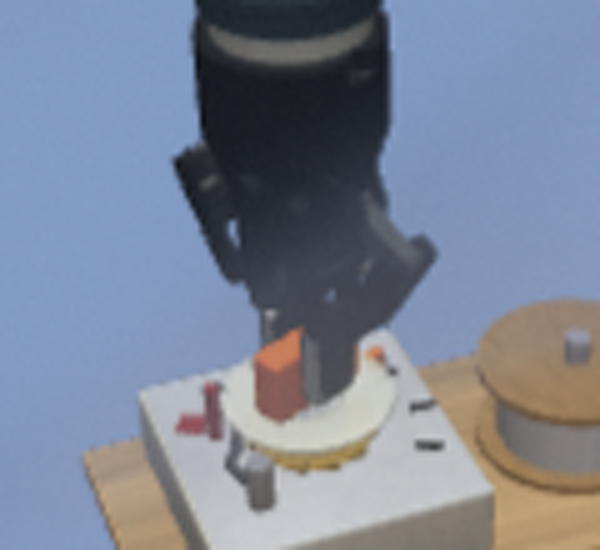

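The bar turns with the gripper, and the pointer lug is now at crop (375,354). It has passed the fifth click without resistance, so the pawl is free.

>>> step_arm:
  increments:
    - {"offset":[0,0,0],"roll":0.8}
    - {"offset":[0,0,0],"roll":0.8}
    - {"offset":[0,0,0],"roll":0.8}
    - {"offset":[0,0,0],"roll":0.8}
    - {"offset":[0,0,0],"roll":0.8}
    - {"offset":[0,0,0],"roll":0.8}
    - {"offset":[0,0,0],"roll":0.8}
    - {"offset":[0,0,0],"roll":0.8}
    - {"offset":[0,0,0],"roll":0.8}
    - {"offset":[0,0,0],"roll":0.8}

```text
t: 9.65
tcp_pos: [0.5498, 0.0375, 0.0779]
eef_rot: [0.433, 0.901, -0.0, 0.001]
force: [-3.8, -1.0, 12.2]
opening: 0.0153
finger_force: 54.4
```

```bash
python3 st.py
```

```text
t 9.65 tcp [0.5498 0.0375 0.0779] yaw_y 38.7 tilt [ 0.001 -0.001 -1.   ] F [-3.75 -0.97 12.17] T [-0.375  0.832 -0.068] op 0.0153 ff 54.4 q1,5,6 [-0.047 -0.001  0.849]
```

>>> step_arm:
  increments:
    - {"offset":[0,0,0],"roll":0.8}
    - {"offset":[0,0,0],"roll":0.8}
    - {"offset":[0,0,0],"roll":0.8}
    - {"offset":[0,0,0],"roll":0.8}
    - {"offset":[0,0,0],"roll":0.8}
    - {"offset":[0,0,0],"roll":0.8}
    - {"offset":[0,0,0],"roll":0.8}
    - {"offset":[0,0,0],"roll":0.8}
    - {"offset":[0,0,0],"roll":0.8}
    - {"offset":[0,0,0],"roll":0.8}

```text
t: 10.65
tcp_pos: [0.5497, 0.037, 0.0779]
eef_rot: [0.099, 0.995, -0.001, 0.0]
force: [-3.2, -1.7, 12.3]
opening: 0.0153
finger_force: 54.4
```

```bash
python3 st.py
```

```text
t 10.65 tcp [0.5497 0.037  0.0779] yaw_y 78.69 tilt [ 0.    -0.002 -1.   ] F [-3.22 -1.68 12.33] T [-0.579  0.879 -0.032] op 0.0153 ff 54.4 q1,5,6 [-0.047 -0.002  0.151]
```

>>> step_arm:
  increments:
    - {"offset":[0,0,0],"roll":0.8}
    - {"offset":[0,0,0],"roll":0.8}
    - {"offset":[0,0,0],"roll":0.8}
    - {"offset":[0,0,0],"roll":0.8}
    - {"offset":[0,0,0],"roll":0.6}
    - {"offset":[0,0,0],"roll":0.4}
    - {"offset":[0,0,0],"roll":0.4}
    - {"offset":[0,0,0],"roll":0.4}
    - {"offset":[0,0,0],"roll":0.4}
    - {"offset":[0,0,0],"roll":0}
    - {"offset":[0,0,0],"roll":0}

```text
t: 11.75
tcp_pos: [0.5497, 0.0368, 0.078]
eef_rot: [-0.135, 0.991, -0.001, 0.0]
force: [-3.7, -3.4, 14.1]
opening: 0.0151
finger_force: 54.7
```

```bash
python3 st.py
```

```text
t 11.75 tcp [0.5497 0.0368 0.078 ] yaw_y 105.54 tilt [ 0.001 -0.003 -1.   ] F [-3.73 -3.4  14.11] T [-0.72   0.972  0.055] op 0.0151 ff 54.7 q1,5,6 [-0.047 -0.003 -0.318]
```

>>> step_arm:
  increments:
    - {"offset":[0,0,0],"roll":0.4}
    - {"offset":[0,0,0],"roll":0.4}
    - {"offset":[0,0,0],"roll":0.4}
    - {"offset":[0,0,0],"roll":0.4}
    - {"offset":[0,0,0],"roll":0.4}
    - {"offset":[0,0,0],"roll":0.4}
    - {"offset":[0,0,0],"roll":0.2}
    - {"offset":[0,0,0],"roll":0}
    - {"offset":[0,0,0],"roll":0}

```text
t: 12.65
tcp_pos: [0.5498, 0.0366, 0.0779]
eef_rot: [-0.246, 0.969, -0.001, -0.0]
force: [-4.7, -3.1, 12.8]
opening: 0.0151
finger_force: 54.5
```

```bash
python3 st.py
```

```text
t 12.65 tcp [0.5498 0.0366 0.0779] yaw_y 118.53 tilt [ 0.001 -0.003 -1.   ] F [-4.66 -3.11 12.8 ] T [-0.746  0.859  0.047] op 0.0151 ff 54.5 q1,5,6 [-0.047 -0.003 -0.545]
```

>>> step_arm:
  increments:
    - {"offset":[0,0,0],"roll":0.2}
    - {"offset":[0,0,0],"roll":0.1}
    - {"offset":[0,0,0],"roll":0}
    - {"offset":[0,0,0],"roll":0}

```text
t: 13.05
tcp_pos: [0.5499, 0.0366, 0.0779]
eef_rot: [-0.259, 0.966, -0.001, -0.0]
force: [-3.9, -3.7, 13.3]
opening: 0.0156
finger_force: 54.4
```

```bash
python3 st.py
```

```text
t 13.05 tcp [0.5499 0.0366 0.0779] yaw_y 120.02 tilt [ 0.001 -0.003 -1.   ] F [-3.88 -3.67 13.28] T [-0.801  0.825 -0.052] op 0.0156 ff 54.4 q1,5,6 [-0.047 -0.003 -0.571]
```

>>> step_arm:
  increments:
    - {"offset":[0,0,0],"roll":0.1}
    - {"offset":[0,0,0],"roll":0.1}
    - {"offset":[0,0,0],"roll":0}
    - {"offset":[0,0,0],"roll":0}

```text
t: 13.45
tcp_pos: [0.5498, 0.0366, 0.0779]
eef_rot: [-0.267, 0.964, -0.001, -0.0]
force: [-4.0, -3.1, 13.5]
opening: 0.0152
finger_force: 54.4
```

```bash
python3 st.py
```

```text
t 13.45 tcp [0.5498 0.0366 0.0779] yaw_y 121.02 tilt [ 0.001 -0.003 -1.   ] F [-4.02 -3.08 13.46] T [-0.787  0.835 -0.07 ] op 0.0152 ff 54.4 q1,5,6 [-0.047 -0.003 -0.588]
```

>>> step_arm:
  increments:
    - {"offset":[0,0,0],"roll":0.1}
    - {"offset":[0,0,0],"roll":0.1}
    - {"offset":[0,0,0],"roll":0}
    - {"offset":[0,0,0],"roll":0}

```text
t: 13.85
tcp_pos: [0.5499, 0.0366, 0.0779]
eef_rot: [-0.276, 0.961, -0.001, -0.0]
force: [-2.9, -3.1, 13.6]
opening: 0.0156
finger_force: 54.4
```

```bash
python3 st.py
```

```text
t 13.85 tcp [0.5499 0.0366 0.0779] yaw_y 122.02 tilt [ 0.001 -0.003 -1.   ] F [-2.88 -3.05 13.61] T [-0.832  0.819 -0.001] op 0.0156 ff 54.4 q1,5,6 [-0.047 -0.003 -0.606]
```

>>> step_arm:
  increments:
    - {"offset":[0,0,0],"roll":0.1}
    - {"offset":[0,0,0],"roll":0}
    - {"offset":[0,0,0],"roll":0}
  newtons: 30

```text
t: 14.15
tcp_pos: [0.5499, 0.0366, 0.0779]
eef_rot: [-0.28, 0.96, -0.001, -0.0]
force: [-3.7, -3.2, 13.2]
opening: 0.0151
finger_force: 54.4
```

```bash
python3 st.py
```

```text
t 14.15 tcp [0.5499 0.0366 0.0779] yaw_y 122.52 tilt [ 0.001 -0.003 -1.   ] F [-3.66 -3.19 13.24] T [-0.782  0.822 -0.028] op 0.0151 ff 54.4 q1,5,6 [-0.047 -0.003 -0.615]
```

>>> step_arm:
  increments:
    - {"offset":[0,0,0],"roll":0.1}
    - {"offset":[0,0,0],"roll":0}
    - {"offset":[0,0,0],"roll":0}

```text
t: 14.45
tcp_pos: [0.5499, 0.0366, 0.0779]
eef_rot: [-0.284, 0.959, -0.001, -0.0]
force: [-2.5, -4.7, 12.3]
opening: 0.0155
finger_force: 54.4
```

```bash
python3 st.py
```

```text
t 14.45 tcp [0.5499 0.0366 0.0779] yaw_y 123.02 tilt [ 0.001 -0.003 -1.   ] F [-2.54 -4.73 12.34] T [-0.811  0.852 -0.04 ] op 0.0155 ff 54.4 q1,5,6 [-0.047 -0.003 -0.623]
```

>>> step_arm:
  increments:
    - {"offset":[0,0,0],"roll":0.1}
    - {"offset":[0,0,0],"roll":0}
    - {"offset":[0,0,0],"roll":0}
  newtons: 30
  fingers: -1

```text
t: 14.75
tcp_pos: [0.5499, 0.0366, 0.0779]
eef_rot: [-0.288, 0.958, -0.001, -0.0]
force: [-3.1, -3.9, 12.3]
opening: 0.0151
finger_force: 54.5
```

```bash
python3 st.py
```

```text
t 14.75 tcp [0.5499 0.0366 0.0779] yaw_y 123.51 tilt [ 0.001 -0.003 -1.   ] F [-3.08 -3.9  12.34] T [-0.839  0.834 -0.038] op 0.0151 ff 54.5 q1,5,6 [-0.047 -0.003 -0.632]
```

>>> step_arm:
  increments:
    - {"offset":[0,0,0],"roll":0.1}
    - {"offset":[0,0,0],"roll":0}
    - {"offset":[0,0,0],"roll":0}

```text
t: 15.05
tcp_pos: [0.5498, 0.0366, 0.0779]
eef_rot: [-0.292, 0.956, -0.001, -0.0]
force: [-3.9, -3.2, 12.5]
opening: 0.0154
finger_force: 54.5
```

```bash
python3 st.py
```

```text
t 15.05 tcp [0.5498 0.0366 0.0779] yaw_y 123.98 tilt [ 0.001 -0.003 -1.   ] F [-3.92 -3.22 12.53] T [-0.748  0.833 -0.327] op 0.0154 ff 54.5 q1,5,6 [-0.047 -0.003 -0.64 ]
```

>>> step_arm:
  increments:
    - {"offset":[0,0,0],"roll":0}
    - {"offset":[0,0,0],"roll":0}
    - {"offset":[0,0,0],"roll":0}

```text
t: 15.35
tcp_pos: [0.5498, 0.0366, 0.0779]
eef_rot: [-0.292, 0.956, -0.001, -0.0]
force: [-3.9, -3.2, 12.9]
opening: 0.0153
finger_force: 54.5
```

```bash
python3 st.py;python3 -c "
from h import *
p,d=camera('scene');cv2.imwrite('pics/s4.png',cv2.resize(p[120:230,180:300],None,fx=5,fy=5,interpolation=2))"
```

```text
t 15.35 tcp [0.5498 0.0366 0.0779] yaw_y 123.97 tilt [ 0.001 -0.003 -1.   ] F [-3.86 -3.2  12.86] T [-0.759  0.761 -0.263] op 0.0153 ff 54.5 q1,5,6 [-0.047 -0.003 -0.64 ]
```

View pics/s4.png

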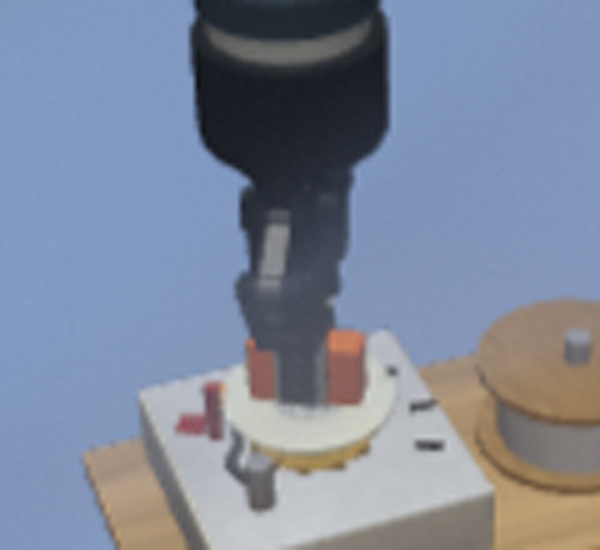

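The bar lines up with the red post at crop (212,410). The steady -0.26 to -0.33 N m confirms gentle contact with the end stop. Now I let the knob rise.

>>> step_arm:
  increments:
    - {"offset":[0,0,0],"roll":-0.2}
    - {"offset":[0,0,0.1],"roll":0}
    - {"offset":[0,0,0.1],"roll":0}
    - {"offset":[0,0,0.1],"roll":0}
    - {"offset":[0,0,0.1],"roll":0}
    - {"offset":[0,0,0],"roll":0}
    - {"offset":[0,0,0],"roll":0}
    - {"offset":[0,0,0],"roll":0}

```text
t: 16.2
tcp_pos: [0.5498, 0.0366, 0.0846]
eef_rot: [-0.284, 0.959, -0.001, -0.0]
force: [-0.5, -5.5, 5.4]
opening: 0.0154
finger_force: 53.3
```

```bash
python3 st.py
```

```text
t 16.2 tcp [0.5498 0.0366 0.0846] yaw_y 123.02 tilt [-0.    -0.003 -1.   ] F [-0.51 -5.51  5.42] T [-1.246e+00  2.820e-01 -1.000e-03] op 0.0154 ff 53.3 q1,5,6 [-0.047 -0.003 -0.623]
```

>>> step_arm:
  increments:
    - {"offset":[0,0,0.03],"roll":-0.4}
    - {"offset":[0,0,0],"roll":-0.7}
    - {"offset":[0,0,0],"roll":-0.7}
    - {"offset":[0,0,0],"roll":-0.7}
    - {"offset":[0,0,0],"roll":-0.7}
    - {"offset":[0,0,0],"roll":-0.7}
    - {"offset":[0,0,0],"roll":-0.7}
    - {"offset":[0,0,0],"roll":-0.7}
    - {"offset":[0,0,0],"roll":-0.5}

```text
t: 17.1
tcp_pos: [0.5496, 0.0369, 0.0846]
eef_rot: [-0.034, 0.999, -0.001, -0.0]
force: [-1.5, -4.1, 1.2]
opening: 0.0151
finger_force: 52.8
```

>>> step_arm:
  increments:
    - {"offset":[0,0,0],"roll":0}
    - {"offset":[0,0,0],"roll":0}
    - {"offset":[0,0,0],"roll":0}
    - {"offset":[0,0,0],"roll":0}
    - {"offset":[0,0,0],"roll":0}
    - {"offset":[0,0,0],"roll":0}
    - {"offset":[0,0,0],"roll":0}

```text
t: 17.8
tcp_pos: [0.5496, 0.0369, 0.0846]
eef_rot: [-0.036, 0.999, -0.001, -0.0]
force: [-0.0, -5.3, 1.6]
opening: 0.0151
finger_force: 52.8
```

```bash
python3 st.py
```

```text
t 17.8 tcp [0.5496 0.0369 0.0846] yaw_y 94.07 tilt [-0.001 -0.002 -1.   ] F [-0.04 -5.32  1.63] T [-1.207  0.04  -0.052] op 0.0151 ff 52.8 q1,5,6 [-0.047 -0.002 -0.118]
```

>>> step_arm:
  increments:
    - {"offset":[0,0,0],"roll":-0.5}
    - {"offset":[0,0,0],"roll":-0.7}
    - {"offset":[0,0,0],"roll":-0.7}
    - {"offset":[0,0,0],"roll":-0.7}
    - {"offset":[0,0,0],"roll":-0.7}
    - {"offset":[0,0,0],"roll":-0.7}
    - {"offset":[0,0,0],"roll":-0.7}
    - {"offset":[0,0,0],"roll":-0.7}
    - {"offset":[0,0,0],"roll":-0.6}

```text
t: 18.7
tcp_pos: [0.5496, 0.0373, 0.0846]
eef_rot: [0.225, 0.974, -0.001, -0.0]
force: [0.3, -4.4, 1.6]
opening: 0.0151
finger_force: 52.8
```

>>> step_arm:
  increments:
    - {"offset":[0,0,0],"roll":0}
    - {"offset":[0,0,0],"roll":0}
    - {"offset":[0,0,0],"roll":0}
    - {"offset":[0,0,0],"roll":0}
    - {"offset":[0,0,0],"roll":0}
    - {"offset":[0,0,0],"roll":0}
    - {"offset":[0,0,0],"roll":0}

```text
t: 19.4
tcp_pos: [0.5495, 0.0373, 0.0846]
eef_rot: [0.224, 0.975, -0.001, -0.0]
force: [-0.4, -6.0, 1.1]
opening: 0.0151
finger_force: 52.7
```

```bash
python3 st.py
```

```text
t 19.4 tcp [0.5495 0.0373 0.0846] yaw_y 64.12 tilt [-0.001 -0.001 -1.   ] F [-0.42 -6.03  1.07] T [-1.196  0.09  -0.066] op 0.0151 ff 52.7 q1,5,6 [-0.047 -0.001  0.405]
```

>>> step_arm:
  increments:
    - {"offset":[0,0,0],"roll":-0.5}
    - {"offset":[0,0,0],"roll":-0.7}
    - {"offset":[0,0,0],"roll":-0.7}
    - {"offset":[0,0,0],"roll":-0.7}
    - {"offset":[0,0,0],"roll":-0.7}
    - {"offset":[0,0,0],"roll":-0.7}
    - {"offset":[0,0,0],"roll":-0.7}
    - {"offset":[0,0,0],"roll":-0.7}
    - {"offset":[0,0,0],"roll":-0.6}

```text
t: 20.3
tcp_pos: [0.5498, 0.0376, 0.0846]
eef_rot: [0.469, 0.883, -0.0, -0.0]
force: [0.6, -3.7, -0.3]
opening: 0.0152
finger_force: 52.6
```

>>> step_arm:
  increments:
    - {"offset":[0,0,0],"roll":0}
    - {"offset":[0,0,0],"roll":0}
    - {"offset":[0,0,0],"roll":0}
    - {"offset":[0,0,0],"roll":0}
    - {"offset":[0,0,0],"roll":0}
    - {"offset":[0,0,0],"roll":0}
    - {"offset":[0,0,0],"roll":0}

```text
t: 21.0
tcp_pos: [0.5497, 0.0376, 0.0846]
eef_rot: [0.469, 0.883, -0.0, -0.0]
force: [0.7, -4.9, -1.1]
opening: 0.0152
finger_force: 52.4
```

```bash
python3 st.py
```

```text
t 21.0 tcp [0.5497 0.0376 0.0846] yaw_y 34.1 tilt [-0. -0. -1.] F [ 0.71 -4.91 -1.14] T [-1.146 -0.104 -0.007] op 0.0152 ff 52.4 q1,5,6 [-0.047 -0.     0.929]
```

>>> step_arm:
  increments:
    - {"offset":[0,0,0],"roll":0}
    - {"offset":[0,0,0],"roll":0}
    - {"offset":[0,0,0],"roll":0}
    - {"offset":[0,0,0],"roll":0}
    - {"offset":[0,0,0],"roll":0}
    - {"offset":[0,0,0.2],"roll":0}
    - {"offset":[0,0,0.5],"roll":0}
    - {"offset":[0,0,0.8],"roll":0}
    - {"offset":[0,0,1],"roll":0}
    - {"offset":[0,0,1],"roll":0}
    - {"offset":[0,0,1],"roll":0}
    - {"offset":[0,0,1],"roll":0}
  fingers: 0.2

```text
t: 22.2
tcp_pos: [0.55, 0.0378, 0.1968]
eef_rot: [0.469, 0.883, 0.0, 0.001]
force: [0.1, -0.1, 0.4]
opening: 0.0512
finger_force: 0.0
```

>>> step_arm:
  increments:
    - {"offset":[-1,-0.5,0.5],"roll":0}
    - {"offset":[-1,-0.5,0.5],"roll":0}
    - {"offset":[-1,-0.5,0.5],"roll":0}
    - {"offset":[-1,-0.5,0],"roll":0}
    - {"offset":[-1,-0.5,0],"roll":0}
    - {"offset":[-1,-0.5,0],"roll":0}
    - {"offset":[0,0,0],"roll":0}
    - {"offset":[0,0,0],"roll":0}
    - {"offset":[0,0,0],"roll":0}
    - {"offset":[0,0,0],"roll":0}

```text
t: 23.2
tcp_pos: [0.4308, -0.0219, 0.2251]
eef_rot: [0.469, 0.883, 0.0, 0.0]
force: [0.2, -0.8, -0.6]
opening: 0.0514
finger_force: 0.0
```

```bash
python3 st.py;python3 -c "
from h import *
p,d=camera('top');cv2.imwrite('pics/t5.png',cv2.resize(p[145:255,175:345],None,fx=4.5,fy=4.5,interpolation=2))"
```

```text
t 23.2 tcp [ 0.4308 -0.0219  0.2251] yaw_y 34.09 tilt [ 0.001  0.    -1.   ] F [ 0.21 -0.78 -0.6 ] T [-0.001  0.005 -0.05 ] op 0.0514 ff 0.0 q1,5,6 [-0.198  0.     0.777]
```

View pics/t5.png

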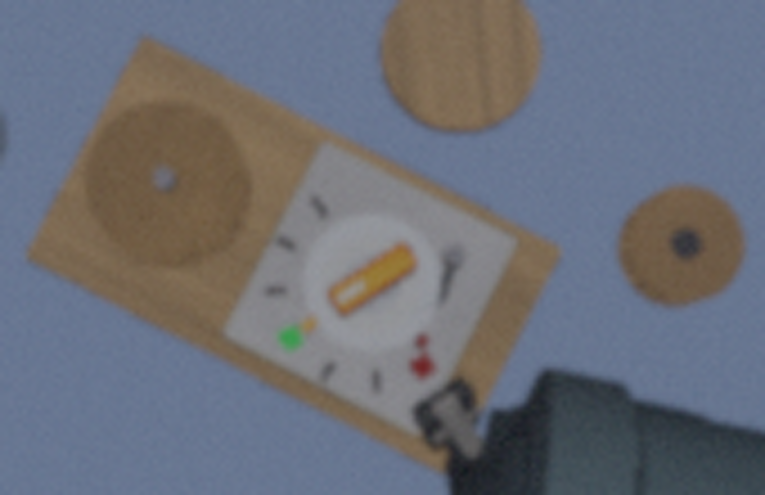

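The pointer lug at (308,325) sits right at the green mark at (291,338). The knob is released, the arm is clear and the bystanders in view have not moved.

```bash
python3 -c "
from rig import finish_job
print(finish_job())"
```

```text
the job is handed in; nothing more can be done
None
```

The job is handed in: the knob was turned back to the end stop, let up, and clicked forward with pauses to the third click; it is released with its pointer at the green mark (no verdict was returned).

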